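Find the stamped crate and push it to the dispatch line

ROBOT

A 6-joint arm with a two-finger parallel gripper is mounted at the origin on a cart in front of the work surface, level with it; the furniture and walls round the work are solid. World frame = base frame: x ahead of the robot, y to its left, z up, the work surface at z = 0. Lengths are in mm, angles in rad, forces in N, time in s.
With the tool pointing down it reaches from about 350 to 775 mm from the base axis. Payload 7.3 kg.
Tool frame: the origin (TCP) lies midway between the tips of the shut fingers; the grasp point (between the pads) lies 19 mm behind it (bot.grip_depth is the distance from the TCP to the grasp point, in mm); z points along the fingers, x is the direction in which the jaws open and shut, and the axes are right-handed (so a half turn about z gives the same grasp; the last joint's range is limited). The gripper opens to 92 mm and grips with 3 to 60 N. Pads are 19 mm wide; open, the fingers measure 130 mm over their backs; the gripper's body (75 mm by 190 mm) begins 47 mm behind the grasp point.
Start: joints at [0.972, 0.342, 1.524, -0, 1.275, -0.146], TCP at [229.671, 472.123, 190.641] pointing down, gripper open.
Joint ranges: [-2.53, 2.53], [-0.77, 2.02], [0.04, 2.7], [-1, 4.14], [0.28, 2.66], [-3.11, 3.11]. Speed limits (rad/s): [2.57, 2.57, 3.14, 3.14, 3.14, 3.14].

INTERFACE

Orientations are given as [roll, pitch, yaw] about the fixed x, y, z axes, in that order (R = Rz(yaw) Ry(pitch) Rx(roll)).
In Python, from plant import bot gives the robot as it stands. The module is installed in compiled form; this text tells all that it offers.
- The arm moves only by the shell command python3 -m inch 'ROWS'. ROWS is JSON, a list that holds one entry, the list of rows, each a list of 7 numbers: the shift along the tool's x, y, z each as a share of 0.2 m, from -1 to 1, then the turn, a rotation vector about the tool's x, y, z each as a share of 45 degrees, from -1 to 1, then the closure, from -1 (fully open) to 1 (shut), so that 0 is half open. A call has exactly 10 rows; each row is the pose to reach, as a shift and turn from the pose commanded when the call began, along the tool's axes at that moment; what a row does not reach only later rows make up. A row lasts 1/8 s, in which the tool goes at most 62.5 mm and 10.7 degrees, less where a joint would pass 70% of its speed; a pose out of reach is approached as far as the arm can. A call with a number of a shift or a turn outside -1 to 1 is refused whole. A call with a gripper value outside its range is refused whole. The fingers move at their own pace and stop on an object; the grip force is fixed at half the most. Time passes only in rows, so rows that repeat a pose let the fingers close, or fill a call up. It gives the time, the measured TCP pose, the force and the opening at its end, in the units of the state.
- bot.get_obs(): the state, without advancing time (a new reading comes with each control period).
- bot.capture(name): name is "scene" or "top" or "wrist"; returns the picture (384x512x3 uint8, red, green, blue); there is no depth.
- bot.camera_params(name): a dict with "fx", "fy", "cx", "cy" (pixels), "R" (3x3) and "t" (3): a world point X has camera coordinates R X + t; the wrist camera has in their place "T_tool_cam" (4x4, takes a point from camera to tool coordinates, whose origin is the TCP and whose axes are the tool frame's). Camera axes: x right, y down, z forward; pixel columns grow to the right and rows downward; lengths in mm; the calibration is good to about 2 mm. A picture is of the moment at which its call begins: read the wrist's pose just before it. camera_params takes no time and is no camera call.
- bot.close_job(): hands the job in, once; it reports no verdict.
The state is a dict: "time": time; "joint_positions": joint angles; "dq": joint speeds; "tau": joint torques, N m; "tool_pos": TCP position; "tcp_rot": TCP orientation; "contact_force": force on the tool from outside, world axes, zero at the start; "moment": the same for the moment, N m; "grip_width": finger opening in mm.
Only numpy, scipy, OpenCV 4.12 (cv2) and the standard library are available. Lean on these libraries where they do the work, as an engineer would, in place of code of your own. Each camera call takes 0.05 s, during which the arm holds its last target.

TASK

One of the two small grey crates with blue lids has an orange stamp on its underside. First tip both crates away from you onto their backs, so that their undersides face you; then push the stamped one, still on its back, sideways onto the yellow dispatch line until the line runs under its middle, and leave the other lying where it was tipped. Only push with the fingers: do not pick up the crates, and do not disturb the other things.

Things in the scene. Friction and masses are not known exactly. Their poses are not given: they have to be found in the camera images.
- crate_a: one of two outwardly identical closed crates, grey with a blue lid, flat-faced: 42 mm deep (its x) x 64 mm broad (its y) x 60 mm tall (its z), about 0.2 kg. Origin: centre of the underside; z from underside to lid, x from its front (black latch, toward the robot) to its back. Starts upright, yaw within 0.25 rad. On its back it is 42 mm high, x down, z away from the robot
- crate_b: the other crate, same as crate_a. Centre of mass 20 mm above the underside. Pushed away from the robot high on its front, the fingers rising with it, a crate pivots on the lower edge of its back and, past about 46 degrees, falls onto its back by itself; pushed low it slides
- stamp (a point): centre of the round orange stamp (29 mm across, white tick), in the middle of the underside of the stamped crate; out of sight until that crate is tipped. The crate whose origin it shares is the stamped one
- dispatch_line: flat yellow tape line on the table between the crates, 120 mm long (its x, away from the robot) x 16 mm wide (its y), nothing to catch on. Origin: its centre. Behind the crates, from x = 0.527 m, stands the fixed probe station; one foot of it, 22 mm high, begins at x = 0.476 for y = 0.064 to 0.154. Table's front edge: x = 0.33
- kapton_roll: orange tape roll lying flat, 60 mm across, 16 mm high; bystander. Origin: centre of its underside
- tip_box: flat black box with a clear lid, 45 x 62 x 16 mm; bystander. Origin: centre of its underside
- swab_jar: clear jar with a blue lid, 54 mm across, 70 mm high; bystander right of the crates. Origin: centre of its underside
- ipa_bottle: amber dropper bottle, 39 mm across, 108 mm high; bystander left of the crates. Origin: centre of its underside

How it is judged:
By the outcome, as a careful person would: the job done as asked, in the order asked, and still so for the second after the job is handed in, with the robot touching nothing.
It also fails if it takes over 61 s, if anything falls off the work surface, if the arm or the gripper's body presses on something with over 40 N, if the wrist force passes 120 N, or if a joint passes its speed limit or range.

## Working session

There is one attempt and no reset: what is moved stays moved. The work goes in short steps, Python scripts to look and compute and a shell command to move; the robot and the scene stay as the last step left them, time stands still between calls to the robot, and variables do not carry over. Pictures are saved under pics/ and viewed, and the job is handed in when it is done.

```bash
mkdir -p pics; ls
python3 - <<'E'
from plant import bot
import cv2
o=bot.get_obs();print(o)
for n in("scene","top","wrist"):
    im=bot.capture(n);cv2.imwrite(f"pics/{n}0.png",im[:,:,::-1]);print(n,bot.camera_params(n))
E
```

```text
pics
{'time': 0.0, 'joint_positions': array([ 9.72001788e-01,  3.42713526e-01,  1.52500233e+00,  2.66172563e-05,
        1.27539421e+00, -1.46035516e-01]), 'dq': array([ 0.00061918,  0.00056275, -0.0005795 , -0.00037965,  0.00137225,
       -0.00082931]), 'tau': array([ 5.39196208e-04, -4.31237841e+01, -2.44216526e+01,  7.16839987e-02,
        5.60571975e-02, -1.27348708e-04]), 'tool_pos': array([229.3912537 , 471.73091831, 189.95490356]), 'tcp_rot': array([-3.14134666e+00,  1.49755230e-03,  1.11802972e+00]), 'contact_force': array([0.12716634, 0.39476014, 0.68495281]), 'moment': array([ 0.00403666, -0.05751322,  0.04566945]), 'grip_width': 91.92881623639273}
scene {'fx': 374.1118679301402, 'fy': 374.1118679301402, 'cx': 258.3879889360213, 'cy': 190.76907906284268, 'R': array([[-0.06293722, -0.99792026,  0.01393082],
       [-0.86172571,  0.04729561, -0.50516524],
       [ 0.50345576, -0.04379824, -0.8629102 ]]), 't': array([-115.69033557,  397.81556839, 1026.34302886])}
top {'fx': 458.5446875472044, 'fy': 458.5446875472044, 'cx': 249.49096029820868, 'cy': 194.3491844362045, 'R': array([[ 0.01873267, -0.99977646,  0.00980362],
       [-0.99709675, -0.01940447, -0.07363109],
       [ 0.07380487, -0.00839585, -0.99723736]]), 't': array([-183.53934866,  394.28070263, 1345.41795877])}
wrist {'fx': 283.0825814478119, 'fy': 283.0825814478119, 'cx': 257.4034305937985, 'cy': 191.50844462851052, 'T_tool_cam': array([[ 9.99999323e-01, -7.48629544e-04, -8.90512456e-04,
         1.37716538e+00],
       [ 9.68761502e-04,  9.59680395e-01,  2.81091800e-01,
        -7.63819835e+01],
       [ 6.44173720e-04, -2.81092473e-01,  9.59680471e-01,
        -1.94686644e+02],
       [ 0.00000000e+00,  0.00000000e+00,  0.00000000e+00,
         1.00000000e+00]])}
```

View pics/scene0.png

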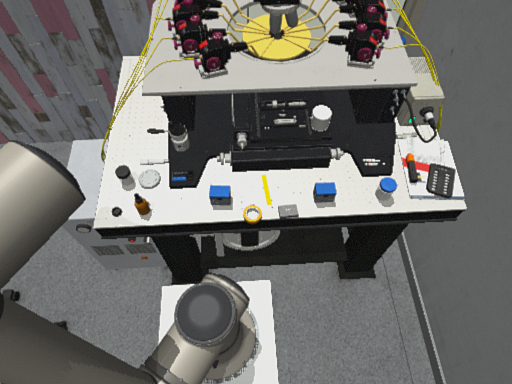

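View pics/top0.png

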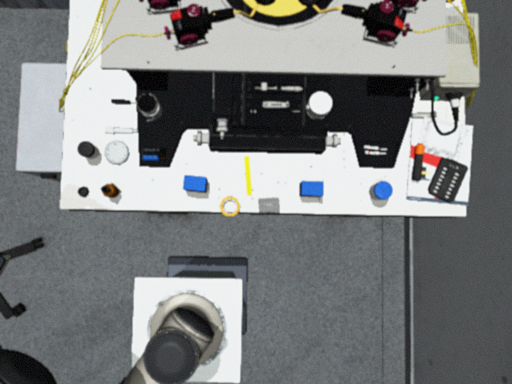

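View pics/wrist0.png

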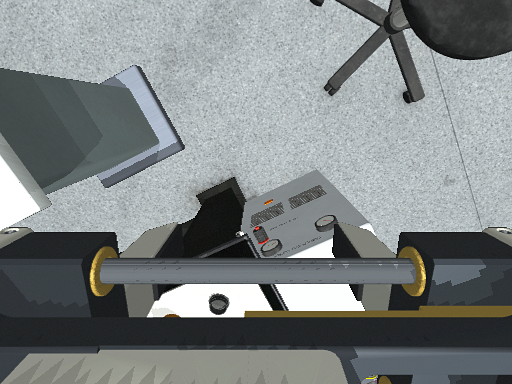

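The top picture shows the crates at about (195,184) and (312,189), the yellow line at (248,175), the roll at (230,206), the tip box at (269,206), the jar at (383,190) and the bottle at (111,190). I'll enlarge it to measure.

```bash
cat > h.py <<'E'
import numpy as np,cv2
from plant import bot
def ray(n,u,v,z):
    p=bot.camera_params(n);R=np.array(p['R']);t=np.array(p['t'])
    d=R.T@np.array([(u-p['cx'])/p['fx'],(v-p['cy'])/p['fy'],1]);c=-R.T@t
    return c+d*(z-c[2])/d[2]
def proj(n,X):
    p=bot.camera_params(n);c=np.array(p['R'])@np.array(X)+p['t']
    return p['fx']*c[0]/c[2]+p['cx'],p['fy']*c[1]/c[2]+p['cy']
E
python3 - <<'E'
from h import *
im=cv2.imread('pics/top0.png')
cv2.imwrite('pics/top0z.png',cv2.resize(im[150:220,170:335],None,fx=4.8,fy=4.8,interpolation=cv2.INTER_CUBIC))
hsv=cv2.cvtColor(im,cv2.COLOR_BGR2HSV)
def blobs(lo,hi,z,name):
    m=cv2.inRange(hsv,lo,hi);m[:150]=0;m[220:]=0
    n,l,s,c=cv2.connectedComponentsWithStats(m)
    for i in range(1,n):
        if s[i,4]>25:
            pts=np.argwhere(l==i)[:,::-1].astype(float)
            w=np.array([ray('top',u,v,z)[:2] for u,v in pts])
            r=cv2.minAreaRect(w.astype(np.float32))
            print(name,c[i].round(1),s[i],w.mean(0).round(1),'rect',np.round(r[0],1),np.round(r[1],1),round(r[2],1))
blobs((100,120,60),(130,255,255),60,'blue')
blobs((22,120,120),(35,255,255),0,'yellow')
blobs((10,120,100),(21,255,255),8,'orange')
E
```

```text
blue [149.8 157.1] [142 154  17   7 111] [496.3 113.7] rect [496.7 113. ] [17.4 46.2] 1.2
blue [194.9 183.3] [184 176  23  16 317] [423.3 -18.2] rect [423.3 -18. ] [64.4 41.3] 85.4
blue [311.5 188.4] [301 181  22  15 307] [ 415.  -353.6] rect [ 416.  -353.7] [40.5 60.6] 0.6
blue [382.5 189.9] [374 182  18  17 251] [ 414.7 -558.5] rect [ 414.5 -558.5] [46.3 49.4] 1.1
yellow [247.7 175.6] [245 157   7  38 153] [ 455.5 -169.6] rect [ 455.9 -170.1] [112.8  12.9] 5.3
yellow [229.2 206.6] [220 197  20  19  90] [ 360.8 -116. ] rect [ 362.7 -116.9] [54.  56.9] 1.1
orange [419.  151.8] [416 150   7   5  32] [ 536.8 -684.6] rect [ 536.2 -684.8] [12.2 18.4] 1.2
orange [110.6 188.2] [106 185   8  10  32] [408.7 237.9] rect [407.5 239.1] [28.5 16.8] 20.6
```

View pics/top0z.png

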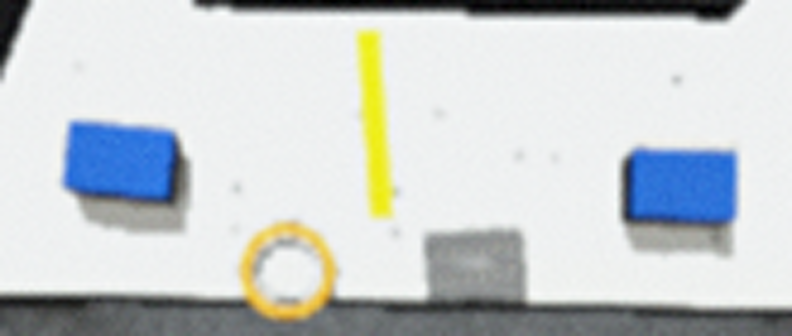

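```bash
cat >> h.py <<'E'
from scipy.spatial.transform import Rotation as Ro
def rel(P,pitchdeg=0,yaw=np.pi/2,start=None):
    o=bot.get_obs()
    p0,r0=(o['tool_pos'],o['tcp_rot']) if start is None else start
    R0=Ro.from_euler('xyz',r0)
    R1=Ro.from_euler('z',yaw)*Ro.from_euler('x',np.pi)
    d=R0.inv().apply(np.array(P)-p0)/200
    w=(R0.inv()*R1).as_rotvec(degrees=True)/45
    print(P,'->',d.round(3),w.round(3))
E
python3 - <<'E'
from h import *
rel((315,240,180),yaw=1.49)
E
```

```text
(315, 240, 180) -> [-0.855  0.892  0.051] [-0.     0.001 -0.474]
```

```bash
python3 -m inch '[[[-0.12,0.12,0.01,0,0,-0.06,1],[-0.3,0.31,0.02,0,0,-0.16,1],[-0.5,0.52,0.03,0,0,-0.28,1],[-0.7,0.73,0.04,0,0,-0.38,1],[-0.855,0.89,0.05,0,0,-0.474,1],[-0.92,1,0.05,0,0,-0.474,1],[-1,1,0.05,0,0,-0.474,1],[-1,1,0.05,0,0,-0.474,1],[-1,1,0.05,0,0,-0.474,1],[-1,1,0.05,0,0,-0.474,1]]]'
python3 - <<'E'
from h import *
rel((374,-14,100),yaw=1.49)
rel((374,-14,50),yaw=1.49)
E
```

```text
time: 1.4
tool_pos: [321.8, 205.5, 180.7]
tcp_rot: [3.141, -0.0, 1.492]
contact_force: [-0.1, -0.1, -0.1]
grip_width: 0.6
(374, -14, 100) -> [-1.074  0.347  0.403] [ 0.    -0.     0.002]
(374, -14, 50) -> [-1.074  0.347  0.653] [ 0.    -0.     0.002]
```

```bash
python3 -m inch '[[[-0.2,0.06,0.08,0,0,0,1],[-0.45,0.14,0.2,0,0,0,1],[-0.7,0.23,0.35,0,0,0,1],[-0.9,0.28,0.5,0,0,0,1],[-1,0.3,0.65,0,0,0,1],[-1,0.3,0.65,0,0,0,1],[-1,0.3,0.65,0,0,0,1],[-1,0.3,0.65,0,0,0,1],[-1,0.3,0.65,0,0,0,1],[-1,0.3,0.65,0,0,0,1]]]'
python3 - <<'E'
from h import *
rel((377,-15,50),yaw=1.49)
cv2.imwrite('pics/w1.png',bot.capture('wrist')[:,:,::-1])
E
```

```text
time: 2.65
tool_pos: [366.0, 0.9, 51.0]
tcp_rot: [3.141, 0.0, 1.491]
contact_force: [0.1, 0.5, 0.6]
grip_width: 0.6
(377, -15, 50) -> [-0.075  0.061  0.005] [0.001 0.    0.001]
```

View pics/w1.png

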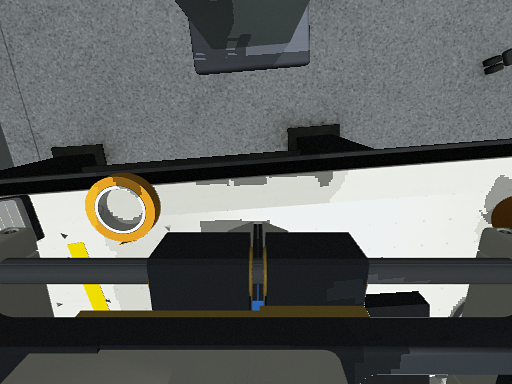

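```bash
python3 -m inch '[[[-0.08,0.04,0,0,0,0,1],[-0.08,0.09,0,0,0,0,1],[-0.08,0.135,0,0,0,0,1],[-0.08,0.183,-0.033,0,0,0,1],[-0.08,0.235,-0.057,0,0,0,1],[-0.08,0.29,-0.071,0,0,0,1],[-0.08,0.348,-0.075,0,0,0,1],[-0.08,0.405,-0.07,0,0,0,1],[-0.08,0.435,-0.065,0,0,0,1],[-0.08,0.435,-0.07,0,0,0,1]]]'
python3 - <<'E'
from h import *
a=bot.capture('scene')[:,:,::-1];b=bot.capture('top')[:,:,::-1]
c=np.vstack([cv2.resize(a[140:240,180:420],None,fx=3,fy=3,interpolation=cv2.INTER_CUBIC),cv2.resize(b[140:220,170:410],None,fx=3,fy=3,interpolation=cv2.INTER_CUBIC)])
cv2.imwrite('pics/s2.png',c)
E
```

```text
time: 3.95
tool_pos: [451.1, -22.3, 64.2]
tcp_rot: [-3.141, -0.0, 1.49]
contact_force: [-0.2, 0.0, 0.1]
grip_width: 0.2
```

View pics/s2.png

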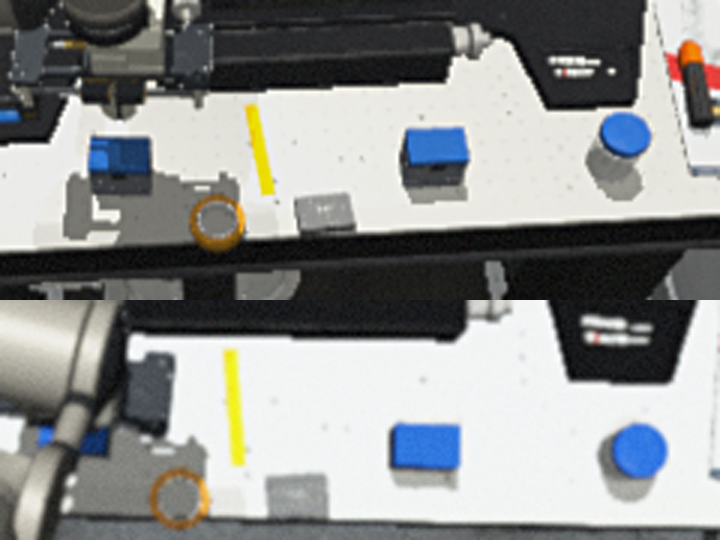

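The finger slipped over the lid, so crate A is still upright at about (120,160) in the scene crop. Contact came later than I assumed. I'll go back, approach lower and find where it touches.

```bash
python3 -m inch '[[[0,0,-0.06,0,0,0,1],[0,-0.2,-0.06,0,0,0,1],[0,-0.4,-0.06,0,0,0,1],[0,-0.42,0,0,0,0,1],[0,-0.42,0.09,0,0,0,1],[0,-0.38,0.09,0,0,0,1],[0,-0.33,0.09,0,0,0,1],[0,-0.295,0.09,0,0,0,1],[0,-0.28,0.09,0,0,0,1],[0,-0.27,0.09,0,0,0,1]]]'
python3 - <<'E'
from h import *
a=bot.capture('scene')[:,:,::-1];b=bot.capture('top')[:,:,::-1]
c=np.vstack([cv2.resize(a[140:240,180:420],None,fx=3,fy=3,interpolation=cv2.INTER_CUBIC),cv2.resize(b[140:220,170:410],None,fx=3,fy=3,interpolation=cv2.INTER_CUBIC)])
cv2.imwrite('pics/s3.png',c)
E
```

```text
time: 5.3
tool_pos: [397.5, -17.9, 46.7]
tcp_rot: [-3.141, -0.0, 1.49]
contact_force: [0.1, 0.4, 0.5]
grip_width: 0.5
```

View pics/s3.png

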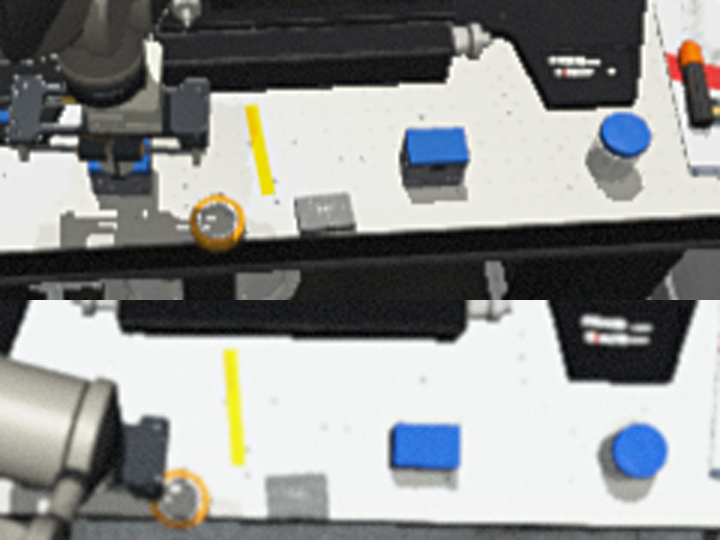

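```bash
python3 -m inch '[[[0,0.01,0,0,0,0,1],[0,0.02,0,0,0,0,1],[0,0.03,0,0,0,0,1],[0,0.04,0,0,0,0,1],[0,0.04,0,0,0,0,1],[0,0.04,0,0,0,0,1],[0,0.04,0,0,0,0,1],[0,0.04,0,0,0,0,1],[0,0.04,0,0,0,0,1],[0,0.04,0,0,0,0,1]]]'
python3 - <<'E'
from h import *
print(bot.get_obs()['contact_force'],bot.get_obs()['moment'])
a=bot.capture('scene')[:,:,::-1]
cv2.imwrite('pics/s4.png',cv2.resize(a[160:225,190:270],None,fx=9,fy=9,interpolation=cv2.INTER_CUBIC))
E
```

```text
time: 6.65
tool_pos: [405.3, -18.6, 46.6]
tcp_rot: [3.142, -0.0, 1.49]
contact_force: [0.1, -0.7, -0.9]
grip_width: 0.5
[ 0.12621156 -0.68557704 -0.88204774] [-0.01908026 -0.01471237  0.0067364 ]
```

View pics/s4.png

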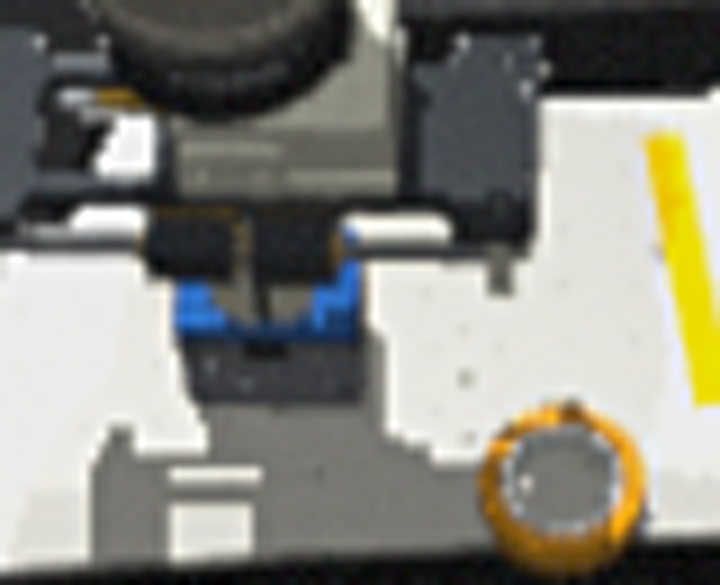

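Run:
```python
from h import *
for z in(60,42):print(z,ray('scene',190+210/9,160+337/9,z),ray('scene',190+355/9,160+337/9,z))
print('base',ray('scene',190+270/9,160+400/9,0))
i=cv2.imread('pics/scene0.png');cv2.imwrite('pics/s0z.png',cv2.resize(i[160:225,190:270],None,fx=9,fy=9,interpolation=cv2.INTER_CUBIC))
print(proj('scene',bot.get_obs()['tool_pos']),[ (a-b)*9 for a,b in zip(proj('scene',bot.get_obs()['tool_pos']),(190,160))])
```

```text
60 [402.19204698   1.58140848  60.        ] [399.40067161 -48.97228256  60.        ]
42 [412.40478918   3.172604    42.        ] [409.56454787 -48.26608234  42.        ]
base [408.53951338 -14.94732248   0.        ]
(np.float64(220.07384063817358), np.float64(198.33919535336526)) [np.float64(270.6645657435622), np.float64(345.0527581802873)]
```

View pics/s0z.png

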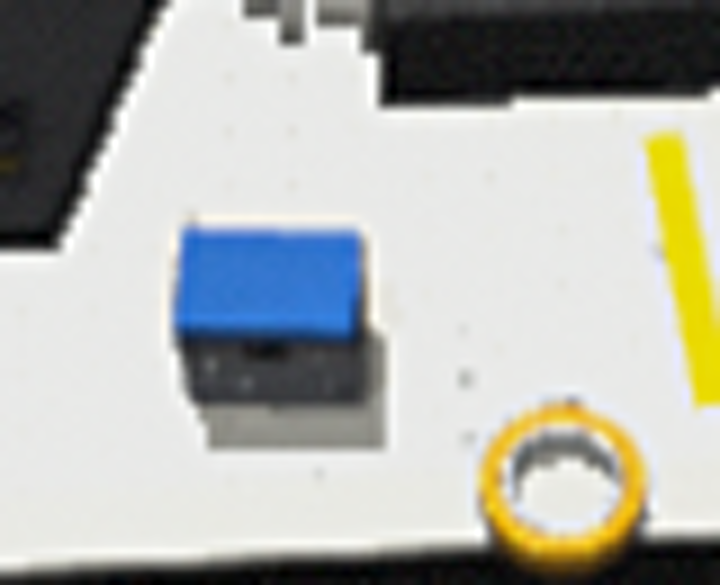

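Run:
```python
from h import *
a=bot.capture('scene')[:,:,::-1]
cv2.imwrite('pics/s5.png',cv2.resize(a[182:212,203:238],None,fx=18,fy=18,interpolation=cv2.INTER_NEAREST))
w=bot.capture('wrist')[:,:,::-1]
cv2.imwrite('pics/w5.png',w)
o=bot.get_obs();print(o['contact_force'])
```

```text
[-0.29767534 -0.05016977 -0.1479059 ]
```

View pics/s5.png

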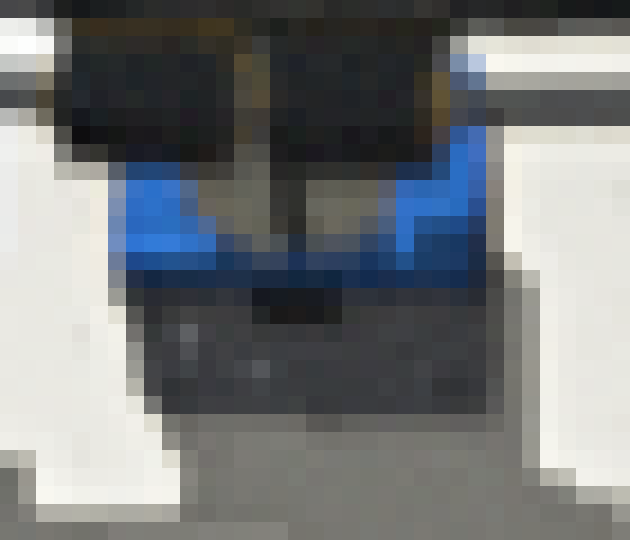

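View pics/w5.png

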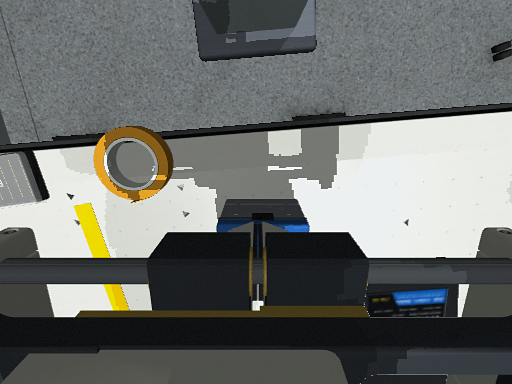

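```bash
cat >> h.py <<'E'
def wray(u,v,z):
    o=bot.get_obs();p=bot.camera_params('wrist');T=np.array(p['T_tool_cam'])
    R=Ro.from_euler('xyz',o['tcp_rot']).as_matrix()
    c=R@T[:3,3]+o['tool_pos'];d=R@T[:3,:3]@np.array([(u-p['cx'])/p['fx'],(v-p['cy'])/p['fy'],1])
    return c+d*(z-c[2])/d[2]
def wproj(X):
    o=bot.get_obs();p=bot.camera_params('wrist');T=np.array(p['T_tool_cam'])
    R=Ro.from_euler('xyz',o['tcp_rot']).as_matrix()
    t=R.T@(np.array(X)-o['tool_pos']);c=np.linalg.inv(T)@np.r_[t,1]
    return p['fx']*c[0]/c[2]+p['cx'],p['fy']*c[1]/c[2]+p['cy']
E
python3 - <<'E'
from h import *
o=bot.get_obs()
print('tcp in wrist',wproj(o['tool_pos']))
w=cv2.imread('pics/w5.png')
cv2.imwrite('pics/w5z.png',cv2.resize(w[180:320,200:330],None,fx=6,fy=4.2,interpolation=cv2.INTER_NEAREST))
for uv in((218,231),(308,231),(262,222)):print(uv,wray(*uv,60))
for uv in((225,200),(297,200)):print(uv,wray(*uv,0),wray(*uv,60))
E
```

```text
tcp in wrist (np.float64(255.66880887316114), np.float64(216.1432434216577))
(218, 231) [409.02586555 -45.15034254  60.        ]
(308, 231) [414.10187882  17.25129778  60.        ]
(262, 222) [404.79172673 -14.12183102  60.        ]
(225, 200) [405.76220645 -46.54949517   0.        ] [386.88402188 -37.72446024  60.        ]
(297, 200) [410.99762531  17.74621096   0.        ] [390.81754965  10.58283897  60.        ]
```

View pics/w5z.png

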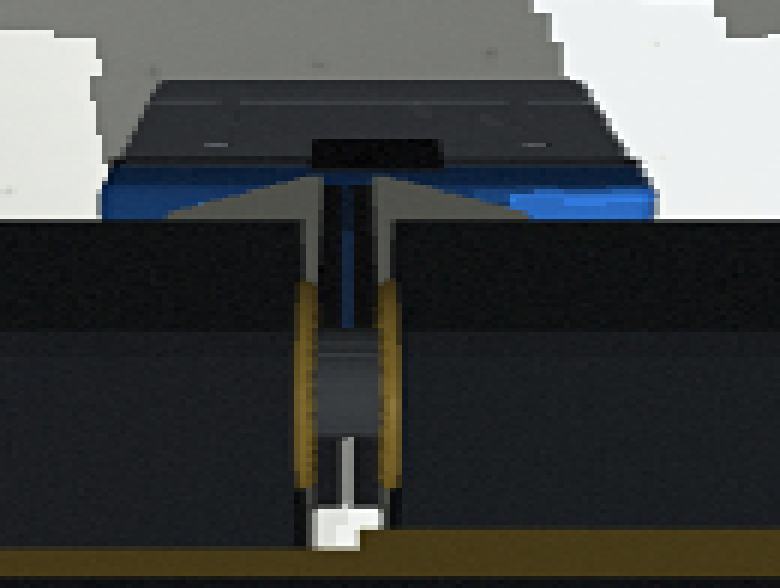

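```bash
python3 -m inch '[[[0,-0.05,0,0,0,0,1],[0,-0.15,0,0,0,0,1],[0,-0.2,0,0,0,0,1],[0,-0.2,0,0,0,0,1],[0,-0.2,0,0,0,0,1],[0,-0.2,0,0,0,0,1],[0,-0.2,0,0,0,0,1],[0,-0.2,0,0,0,0,1],[0,-0.2,0,0,0,0,1],[0,-0.2,0,0,0,0,1]]]'
python3 - <<'E'
from h import *
a=bot.capture('scene')[:,:,::-1]
w=bot.capture('wrist')[:,:,::-1]
A=cv2.resize(a[182:217,203:238],None,fx=11,fy=11,interpolation=cv2.INTER_NEAREST)
B=cv2.resize(w[180:290,200:310],None,fx=3.5,fy=3.5,interpolation=cv2.INTER_NEAREST)
cv2.imwrite('pics/s6.png',np.hstack([A,B]))
P=bot.get_obs()['tool_pos'];print(P)
for dz in(0,13):
  q=proj('scene',P+[0,0,dz]);r=wproj(P+[0,0,dz]);print(q,((q[0]-203)*11,(q[1]-182)*11),r,((r[0]-200)*3.5+385,(r[1]-180)*3.5))
E
```

```text
time: 8.05
tool_pos: [365.4, -15.4, 46.6]
tcp_rot: [-3.142, -0.0, 1.49]
contact_force: [0.1, 0.7, 0.7]
grip_width: 0.0
[365.45226487 -15.41219348  46.61450888]
(np.float64(219.19278907708082), np.float64(209.50018696173262)) (np.float64(178.120679847889), np.float64(302.50205657905883)) (np.float64(255.66880963032983), np.float64(216.14323642131083)) (np.float64(579.8408337061544), np.float64(126.50132747458791))
(np.float64(218.87203669870743), np.float64(207.56262817379894)) (np.float64(174.59240368578176), np.float64(281.18890991178836)) (np.float64(255.54576977862843), np.float64(222.99666251080296)) (np.float64(579.4101942251995), np.float64(150.48831878781039))
```

View pics/s6.png

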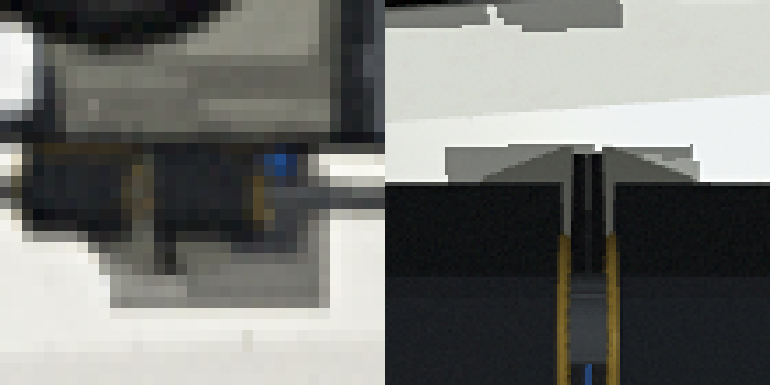

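```bash
python3 -m inch '[[[0,0,0.07,0,0,0,1],[0,0,0.15,0,0,0,1],[0,0,0.2,0,0,0,1],[0,0,0.21,0,0,0,1],[0,0,0.21,0,0,0,1],[0,0,0.21,0,0,0,1],[0,0,0.21,0,0,0,1],[0,0,0.21,0,0,0,1],[0,0,0.21,0,0,0,1],[0,0,0.21,0,0,0,1]]]'
python3 - <<'E'
from h import *
a=bot.capture('scene')[:,:,::-1]
w=bot.capture('wrist')[:,:,::-1]
A=cv2.resize(a[182:222,203:238],None,fx=11,fy=11,interpolation=cv2.INTER_NEAREST)
B=cv2.resize(w[170:280,200:310],None,fx=3.5,fy=4,interpolation=cv2.INTER_NEAREST)
cv2.imwrite('pics/s7.png',np.hstack([A,B]))
o=bot.get_obs();P=o['tool_pos'];print(P,o['contact_force'])
for d in((0,0,0),(0,0,13),(-9.5,0,33)):
  q=proj('scene',P+d);r=wproj(P+d);print(((q[0]-203)*11,(q[1]-182)*11),((r[0]-200)*3.5+385,(r[1]-170)*4))
E
```

```text
time: 9.4
tool_pos: [365.4, -15.4, 4.6]
tcp_rot: [3.142, -0.0, 1.49]
contact_force: [0.5, -0.5, 0.1]
grip_width: 0.3
[365.47290428 -15.41617886   4.619564  ] [-0.43327649 -0.04066504 -0.58551789]
(np.float64(189.08304737151536), np.float64(368.5810481697205)) (np.float64(579.8408102291668), np.float64(184.57303529596834))
(np.float64(185.76456016690634), np.float64(348.53384399636957)) (np.float64(579.4104586373519), np.float64(211.98796122909357))
(np.float64(180.8851061708418), np.float64(346.5466124553319)) (np.float64(574.109941109198), np.float64(205.2232042996535))
```

View pics/s7.png

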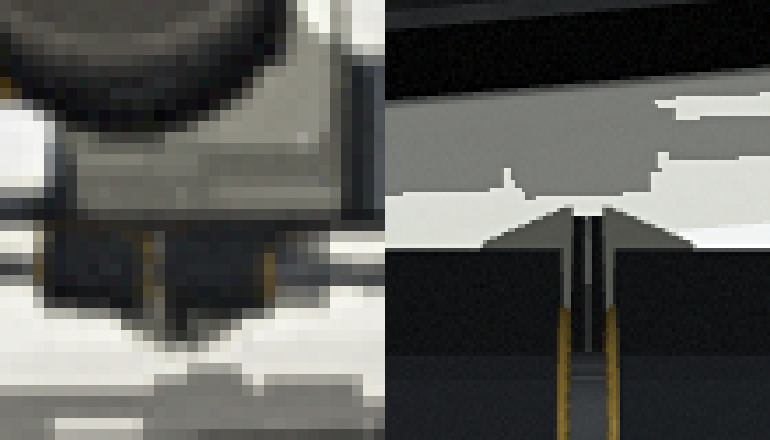

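```bash
python3 -m inch '[[[0,0.02,-0.08,0,0,0,1],[0,0.08,-0.08,0,0,0,1],[0,0.12,-0.08,0,0,0,1],[0,0.15,-0.08,0,0,0,1],[0,0.16,-0.08,0,0,0,1],[0,0.17,-0.08,0,0,0,1],[0,0.18,-0.08,0,0,0,1],[0,0.18,-0.08,0,0,0,1],[0,0.18,-0.08,0,0,0,1],[0,0.18,-0.08,0,0,0,1]]]'
cat >> h.py <<'E'
def look(fn,sx,sy,wx,wy):
    o=bot.get_obs();print(o['tool_pos'].round(1),o['contact_force'].round(2),o['moment'].round(3))
    a=bot.capture('scene')[:,:,::-1];w=bot.capture('wrist')[:,:,::-1]
    A=cv2.resize(a[sy:sy+40,sx:sx+40],(400,400),interpolation=cv2.INTER_NEAREST)
    B=cv2.resize(w[wy:wy+130,wx:wx+130],(400,400),interpolation=cv2.INTER_NEAREST)
    cv2.imwrite(fn,np.hstack([A,B]))
E
python3 -c "
from h import *
look('pics/s8.png',200,180,195,165)"
```

```text
time: 10.75
tool_pos: [401.3, -18.3, 20.6]
tcp_rot: [3.141, -0.0, 1.49]
contact_force: [-1.2, 0.0, 0.5]
grip_width: 0.7
[401.3 -18.3  20.6] [-1.23  0.03  0.45] [0.077 0.178 0.016]
```

View pics/s8.png

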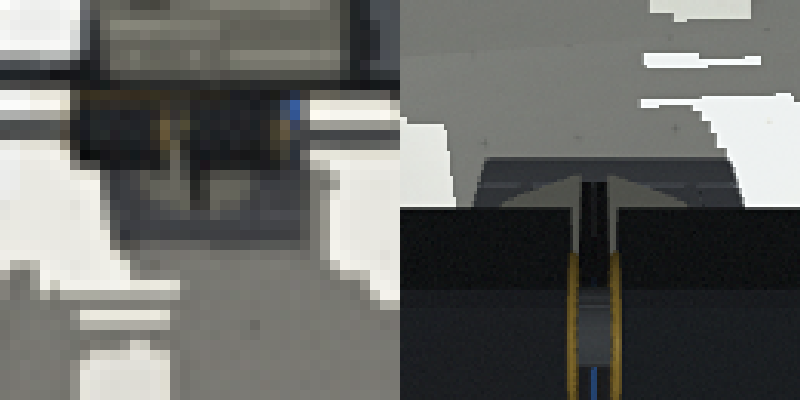

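```bash
python3 -c "
from h import *
for v in (157,160):print(wray(195+600*.325-130,165+v*.325,0), ray('scene',220,180+v*0+24.2,0))"
```

```text
[409.51795834 -15.60532566   0.        ] [409.45441297 -14.95761506   0.        ]
[ 4.10363718e+02 -1.56722736e+01  2.84217094e-14] [409.45441297 -14.95761506   0.        ]
```

```bash
python3 -m inch '[[[0,0.025,-0.018,0,0,0,1],[0,0.05,-0.034,0,0,0,1],[0,0.1,-0.056,0,0,0,1],[0,0.155,-0.07,0,0,0,1],[0,0.213,-0.074,0,0,0,1],[0,0.27,-0.07,0,0,0,1],[0,0.31,-0.065,0,0,0,1],[0,0.31,-0.07,0,0,0,1],[0,0.31,-0.07,0,0,0,1],[0,0.31,-0.07,0,0,0,1]]]'; 
python3 -c "
from h import *
look('pics/s9.png',200,170,195,165)"
```

```text
time: 12.1
tool_pos: [462.7, -23.2, 34.6]
tcp_rot: [-3.141, -0.0, 1.49]
contact_force: [-0.4, -0.8, 0.7]
grip_width: 0.6
[462.7 -23.2  34.6] [-0.39 -0.84  0.72] [ 0.046  0.008 -0.048]
```

View pics/s9.png

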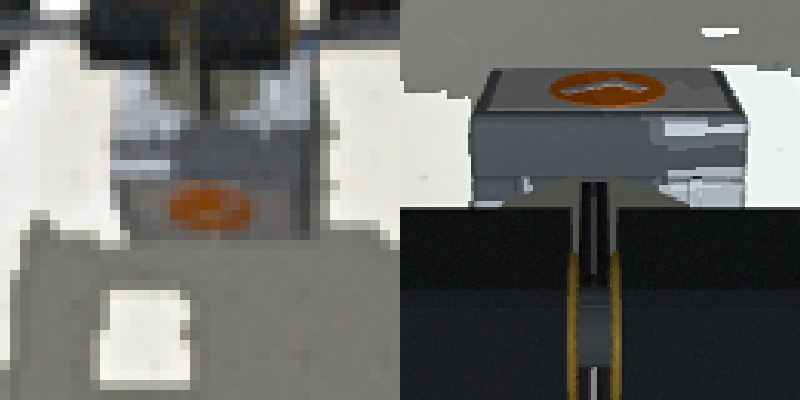

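Crate A is on its back, and its underside carries the orange stamp at scene crop (210,205), so A is the stamped crate. Next I'll tip B.

```bash
python3 -m inch '[[[0,0,-0.1,0,0,0,1],[-0.1,-0.1,-0.2,0,0,0,1],[-0.3,-0.2,-0.25,0,0,0,1],[-0.55,-0.3,-0.25,0,0,0.05,1],[-0.8,-0.4,-0.25,0,0,-0.05,1],[-1,-0.45,-0.25,0,0,-0.1,1],[-1,-0.5,-0.25,0,0,-0.12,1],[-1,-0.5,-0.25,0,0,-0.12,1],[-1,-0.5,-0.25,0,0,-0.12,1],[-1,-0.5,-0.25,0,0,-0.12,1]]]'
python3 - <<'E'
from h import *
rel((370,-351,20),yaw=1.586)
a=bot.capture('scene')[:,:,::-1];w=bot.capture('wrist')[:,:,::-1]
cv2.imwrite('pics/sa.png',np.vstack([cv2.resize(a[160:220,190:350],(640,240),interpolation=cv2.INTER_NEAREST),cv2.resize(w[60:260],(640,250))]))
E
```

```text
time: 13.45
tool_pos: [347.8, -213.8, 84.6]
tcp_rot: [3.141, -0.0, 1.586]
contact_force: [0.3, 0.5, -0.9]
grip_width: 0.2
(370, -351, 20) -> [-0.687  0.1    0.323] [ 0. -0.  0.]
```

View pics/sa.png

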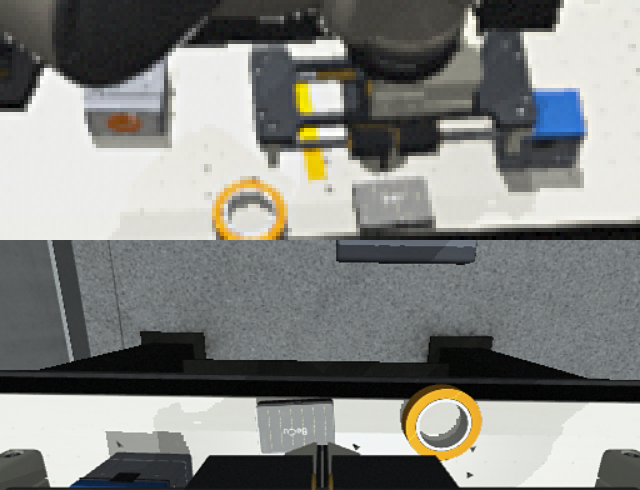

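```bash
python3 -m inch '[[[-0.1,0,0,0,0,0,1],[-0.3,0.02,0,0,0,0,1],[-0.5,0.05,0.1,0,0,0,1],[-0.65,0.08,0.2,0,0,0,1],[-0.687,0.1,0.32,0,0,0,1],[-0.687,0.1,0.325,0,0,0,1],[-0.687,0.12,0.325,0,0,0,1],[-0.687,0.14,0.325,0,0,0,1],[-0.687,0.16,0.325,0,0,0,1],[-0.687,0.16,0.325,0,0,0,1]]]'; 
python3 -c "
from h import *
look('pics/sb.png',300,170,195,165)"
```

```text
time: 14.8
tool_pos: [381.8, -351.6, 20.1]
tcp_rot: [3.141, 0.001, 1.585]
contact_force: [0.3, 0.5, -0.2]
grip_width: 0.1
[ 381.8 -351.6   20.1] [ 0.32  0.46 -0.2 ] [ 0.046  0.051 -0.005]
```

View pics/sb.png

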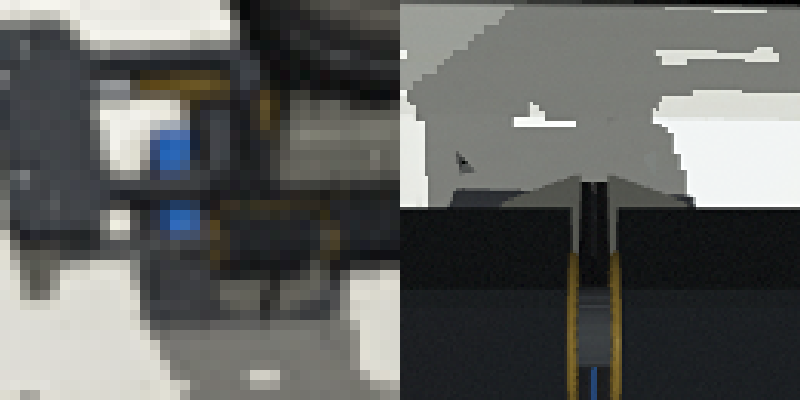

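```bash
python3 -c "
from h import *
print(wray(212.9,226.6,0),wray(290.9,227.5,0))"
```

```text
[ 398.89176974 -386.41735979    0.        ] [ 398.81645842 -322.48848546    0.        ]
```

```bash
python3 -m inch '[[[-0.015,0.025,0,0,0,0,1],[-0.015,0.045,0,0,0,0,1],[-0.015,0.07,-0.018,0,0,0,1],[-0.015,0.095,-0.034,0,0,0,1],[-0.015,0.145,-0.056,0,0,0,1],[-0.015,0.2,-0.07,0,0,0,1],[-0.015,0.258,-0.074,0,0,0,1],[-0.015,0.315,-0.07,0,0,0,1],[-0.015,0.355,-0.065,0,0,0,1],[-0.015,0.355,-0.07,0,0,0,1]]]'; 
python3 -c "
from h import *
look('pics/sc.png',300,170,195,165)"
```

```text
time: 16.15
tool_pos: [452.7, -353.3, 33.2]
tcp_rot: [-3.141, -0.001, 1.585]
contact_force: [-0.0, -0.8, 0.2]
grip_width: 0.3
[ 452.7 -353.3   33.2] [-0.01 -0.84  0.19] [-0.002  0.067 -0.02 ]
```

View pics/sc.png

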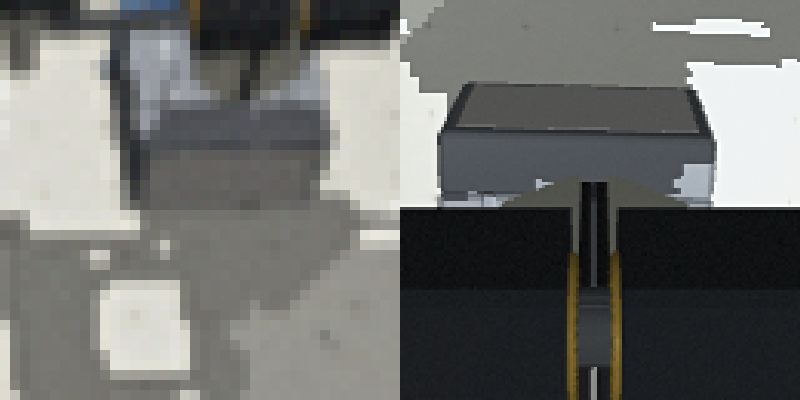

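B is on its back too, with a plain underside at scene crop (230,175). Now I'll move over to the left of A.

```bash
python3 -m inch '[[[0,-0.05,-0.15,0,0,0,1],[0,-0.15,-0.35,0,0,0,1],[0.15,-0.2,-0.35,0,0,0,1],[0.4,-0.25,-0.35,0,0,0,1],[0.65,-0.3,-0.35,0,0,0,1],[0.9,-0.3,-0.35,0,0,0,1],[1,-0.3,-0.35,0,0,0,1],[1,-0.3,-0.35,0,0,0,1],[1,-0.3,-0.35,0,0,0,1],[1,-0.3,-0.35,0,0,0,1]]]'
python3 - <<'E'
from h import *
a=bot.capture('scene')[:,:,::-1];t=bot.capture('top')[:,:,::-1]
cv2.imwrite('pics/sd_raw.png',a);cv2.imwrite('pics/td_raw.png',t)
cv2.imwrite('pics/sd.png',np.vstack([cv2.resize(a[165:210,190:350],(800,225),interpolation=cv2.INTER_NEAREST),cv2.resize(t[145:215,170:330],(800,350),interpolation=cv2.INTER_NEAREST)]))
E
```

```text
time: 17.5
tool_pos: [389.6, -155.4, 103.5]
tcp_rot: [3.141, 0.0, 1.583]
contact_force: [-0.2, 0.1, -0.1]
grip_width: 0.1
```

View pics/sd.png

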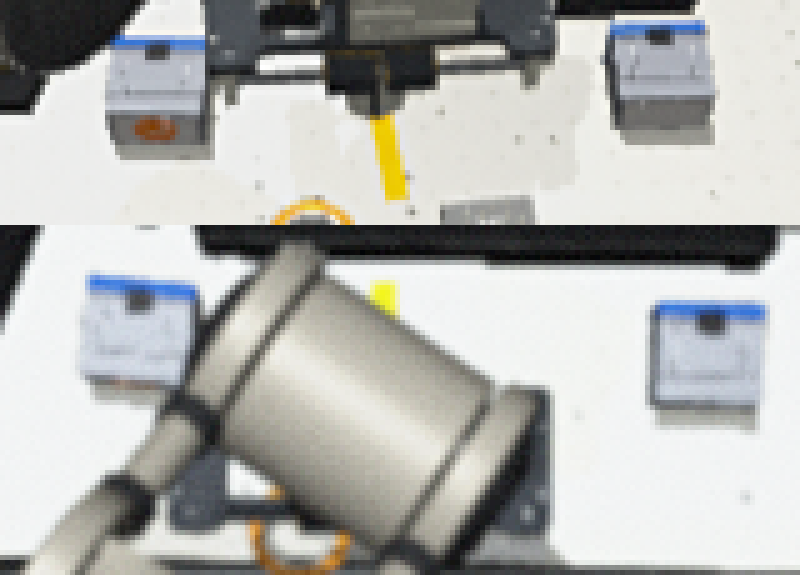

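Run:
```python
from h import *
S=lambda u,v,z:ray('scene',190+u/5,165+v/5,z).round(1)
for n,u,v,z in(('nearTopL',107,115,42),('nearTopR',208,119,42),('baseL',118,153,0),('baseR',210,157,0),('farL',112,38,42),('farR',213,43,42),('stamp',155,128,21)):print(n,S(u,v,z))
T=lambda u,v,z:ray('top',170+u/5,145+(v-225)/5,z).round(1)
for n,u,v in(('farL',90,275),('farR',200,287),('nearL',82,372),('nearR',182,385)):print('top',n,T(u,v,42))
for n,u,v in (('lineNear',397,198),('lineNearMid',390,160)):print(n,S(u,v,0))
```

```text
nearTopL [448.    9.4  42. ]
nearTopR [441.4 -56.   42. ]
baseL [443.3   6.    0. ]
baseR [436.8 -55.2   0. ]
farL [507.5   6.1  42. ]
farR [500.  -60.9  42. ]
stamp [448.9 -20.3  21. ]
top farL [507.6   6.2  42. ]
top farR [501.8 -58.2  42. ]
top nearL [450.5   9.2  42. ]
top nearR [444.  -49.2  42. ]
lineNear [ 398.9 -177.5    0. ]
lineNearMid [ 427.9 -175.1    0. ]
```

```bash
python3 -c "
from h import *
rel((467,40,60),yaw=1.49)
rel((467,40,-5),yaw=1.49)"
```

```text
(467, 40, 60) -> [0.971 0.4   0.217] [-0.    -0.     0.119]
(467, 40, -5) -> [0.971 0.4   0.542] [-0.    -0.     0.119]
```

```bash
python3 -m inch '[[[0.15,0,0,0,0,0,1],[0.4,0.05,0,0,0,0.03,1],[0.65,0.15,0,0,0,0.06,1],[0.9,0.3,0,0,0,0.1,1],[0.97,0.4,0.05,0,0,0.12,1],[0.97,0.4,0.2,0,0,0.12,1],[0.97,0.4,0.35,0,0,0.12,1],[0.97,0.4,0.42,0,0,0.12,1],[0.97,0.4,0.42,0,0,0.12,1],[0.97,0.4,0.42,0,0,0.12,1]]]'
python3 - <<'E'
from h import *
o=bot.get_obs();print(o['tool_pos'],o['contact_force'])
a=bot.capture('scene')[:,:,::-1];w=bot.capture('wrist')[:,:,::-1]
cv2.imwrite('pics/se.png',np.vstack([cv2.resize(a[150:210,170:290],(600,300),interpolation=cv2.INTER_NEAREST),cv2.resize(w[100:300,100:400],(450,300),interpolation=cv2.INTER_NEAREST)[:, :].repeat(1,axis=1) if 0 else cv2.resize(w[100:300,100:400],(600,300))]))
E
```

```text
time: 18.85
tool_pos: [467.7, 40.4, 20.5]
tcp_rot: [3.14, -0.0, 1.49]
contact_force: [-0.3, 0.1, 0.7]
grip_width: 0.4
[467.71425144  40.41581613  20.47267   ] [-0.28412072  0.11828718  0.6542874 ]
```

View pics/se.png

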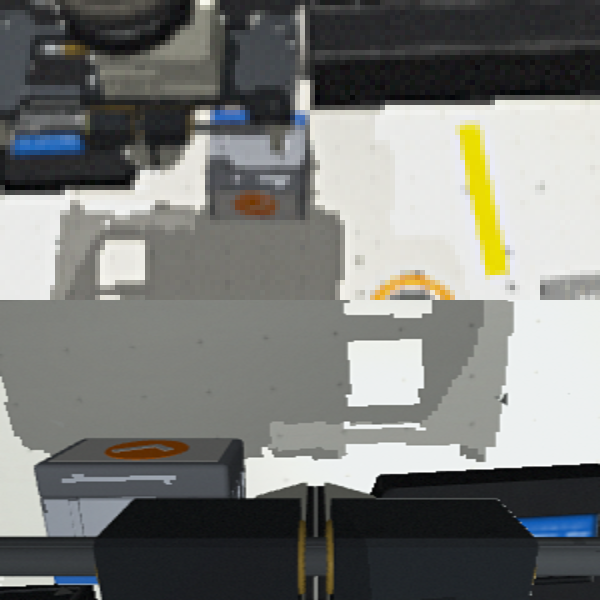

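```bash
python3 -m inch '[[[0,0,0.03,0,0,0,1],[0,0,0.06,0,0,0,1],[0,0,0.09,0,0,0,1],[0,0,0.11,0,0,0,1],[0,0,0.13,0,0,0,1],[0,0,0.15,0,0,0,1],[0,0,0.16,0,0,0,1],[0,0,0.165,0,0,0,1],[0,0,0.165,0,0,0,1],[0,0,0.165,0,0,0,1]]]'
python3 - <<'E'
from h import *
o=bot.get_obs();print(o['tool_pos'],o['contact_force'])
a=bot.capture('scene')[:,:,::-1];w=bot.capture('wrist')[:,:,::-1]
cv2.imwrite('pics/sf.png',np.vstack([cv2.resize(a[160:210,180:270],(720,400),interpolation=cv2.INTER_NEAREST)]))
cv2.imwrite('pics/wf.png',w)
E
```

```text
time: 20.2
tool_pos: [467.0, 40.7, -13.3]
tcp_rot: [3.141, -0.0, 1.49]
contact_force: [-0.4, -0.4, -0.3]
grip_width: 0.3
[466.98222568  40.66326424 -13.28540624] [-0.37409722 -0.43706792 -0.34162251]
```

View pics/sf.png

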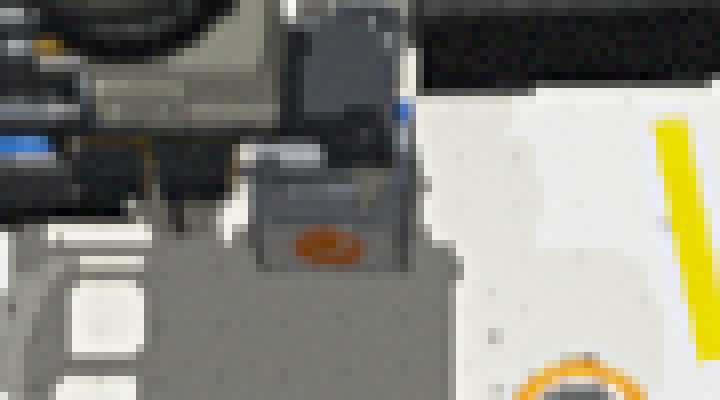

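View pics/wf.png

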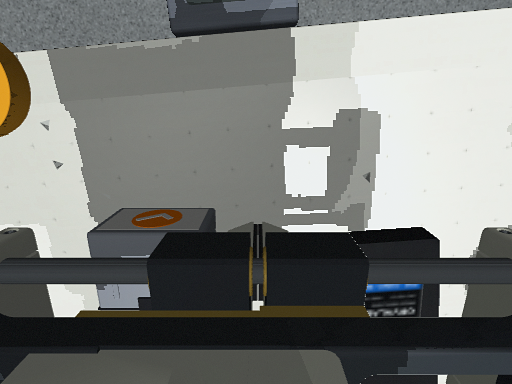

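Run:
```python
from h import *
for z in(30,42,50,60,70):print(z,ray('scene',226.2,185.6,z).round(1))
# earlier free pegs in sd.png (tool at 389.6,-155.4,103.5)
for u,v in((232,103),(532,88)):
  for z in(140,150,160,170,180):print(u,z,ray('scene',190+u/5,165+v/5,z).round(1))
print('tip');
for z in(133,):print(ray('scene',190+375/5,165+115/5,z))
```

```text
30 [461.8 -38.2  30. ]
42 [454.5 -38.8  42. ]
50 [449.6 -39.2  50. ]
60 [443.5 -39.6  60. ]
70 [437.5 -40.1  70. ]
232 140 [393.3 -73.6 140. ]
232 150 [387.2 -73.8 150. ]
232 160 [381.2 -73.9 160. ]
232 170 [375.1 -74.1 170. ]
232 180 [369.1 -74.3 180. ]
532 140 [ 394.  -252.3  140. ]
532 150 [ 387.9 -250.6  150. ]
532 160 [ 381.8 -248.9  160. ]
532 170 [ 375.8 -247.2  170. ]
532 180 [ 369.7 -245.5  180. ]
tip
[ 384.56116537 -158.02464481  133.        ]
```

```bash
python3 -m inch '[[[-0.03,0.002,-0.02,0,0,0,1],[-0.06,0.005,-0.02,0,0,0,1],[-0.1,0.008,-0.02,0,0,0,1],[-0.15,0.012,-0.02,0,0,0,1],[-0.2,0.016,-0.02,0,0,0,1],[-0.25,0.02,-0.02,0,0,0,1],[-0.3,0.024,-0.02,0,0,0,1],[-0.33,0.026,-0.02,0,0,0,1],[-0.34,0.027,-0.02,0,0,0,1],[-0.34,0.027,-0.02,0,0,0,1]]]'
cat >> h.py <<'E'
def look2(n,x0=180,x1=270,y0=160,y1=210,s=8):
    o=bot.get_obs();print(o['tool_pos'].round(1),o['contact_force'].round(2),o['moment'].round(3))
    a=bot.capture('scene')[:,:,::-1];w=bot.capture('wrist')[:,:,::-1]
    A=cv2.resize(a[y0:y1,x0:x1],None,fx=s,fy=s,interpolation=cv2.INTER_NEAREST)
    B=cv2.resize(w[150:320],(A.shape[1],int(170*A.shape[1]/512)))
    cv2.imwrite(f'pics/{n}.png',np.vstack([A,B])[:600])
E
python3 -c "
from h import *
look2('sg',180,280,165,205,7)"
```

```text
time: 21.55
tool_pos: [466.8, -27.7, -9.4]
tcp_rot: [-3.142, 0.0, 1.49]
contact_force: [-0.8, 0.1, 0.3]
grip_width: 0.6
[466.8 -27.7  -9.4] [-0.8   0.13  0.29] [ 0.042  0.009 -0.   ]
```

View pics/sg.png

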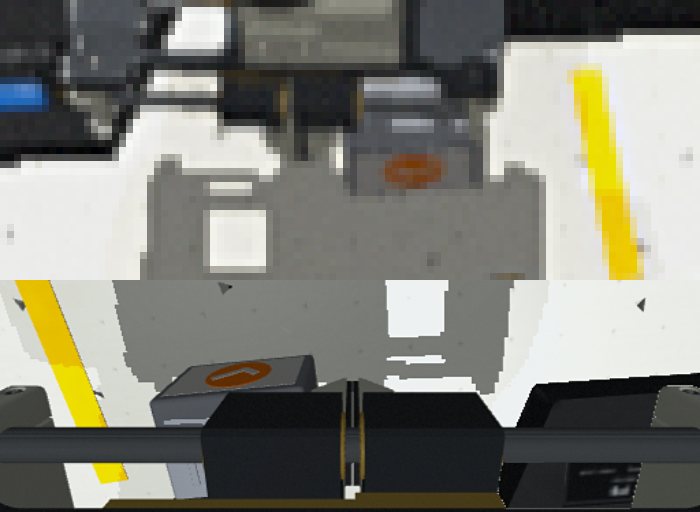

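Run:
```python
from h import *
f=512/700
for u,v,z in((195,372,0),(312,355,0),(152,402,42),(317,388,42)):print(wray(u*f,150+(v-280)*f,z).round(1))
S=lambda u,v,z:ray('scene',180+u/7,165+v/7,z).round(1)
print(S(352,190,0),S(482,186,0),S(413,171,21))
```

```text
[ 457.6 -106.2    0. ]
[453.3 -45.4   0. ]
[ 454.  -106.6   42. ]
[453.3 -39.2  42. ]
[453.6 -49.9   0. ] [ 452.4 -112.3    0. ] [450.1 -79.7  21. ]
```

```bash
python3 -m inch '[[[0.03,0.0,0,0,0,0,1],[0.03,0.05,0,0,0,0,1],[0.0,0.055,0,0,0,0,1],[-0.05,0.055,0,0,0,0,1],[-0.1,0.055,0,0,0,0,1],[-0.15,0.055,0,0,0,0,1],[-0.2,0.055,0,0,0,0,1],[-0.24,0.055,0,0,0,0,1],[-0.25,0.055,0,0,0,0,1],[-0.25,0.055,0,0,0,0,1]]]'; 
python3 -c "
from h import *
look2('sh',200,300,165,205,7)"
```

```text
time: 22.9
tool_pos: [473.6, -78.5, -9.5]
tcp_rot: [-3.141, 0.0, 1.49]
contact_force: [0.5, 0.2, 0.6]
grip_width: 0.6
[473.6 -78.5  -9.5] [0.46 0.19 0.56] [ 0.031 -0.032  0.024]
```

View pics/sh.png

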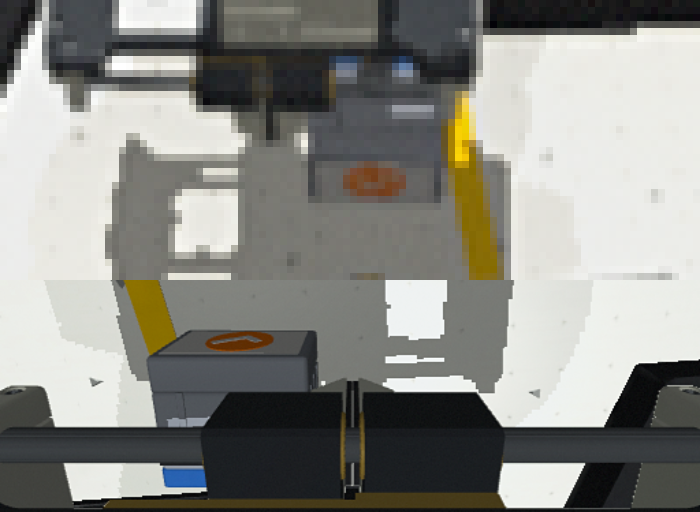

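Run:
```python
from h import *
f=512/700
for u,v,z in((183,332,0),(316,331,0),(148,357,42),(316,360,42)):print(wray(u*f,150+(v-280)*f,z).round(1))
S=lambda u,v,z:ray('scene',200+u/7,165+v/7,z).round(1)
print(S(310,201,0),S(440,201,0),S(375,180,21))
for u,v in((128,280),(155,280),(150,345),(175,340)):print('line',wray(u*f,150+(v-280)*f,0).round(1))
for u,v in((470,277),(502,277)):print('lineS',S(u,v,0))
```

```text
[ 442.9 -158.7    0. ]
[447.8 -92.8   0. ]
[ 441.7 -154.5   42. ]
[448.3 -89.   42. ]
[444.9 -96.6   0. ] [ 441.5 -158.8    0. ] [ 442.5 -127.6   21. ]
line [ 415.3 -179.7    0. ]
line [ 416.4 -166.8    0. ]
line [ 448.3 -176.6    0. ]
line [ 446.7 -163.5    0. ]
lineS [ 399.4 -170.1    0. ]
lineS [ 398.6 -185.2    0. ]
```

```bash
python3 -m inch '[[[0.025,0.0,0,0,0,0,1],[0.02,-0.02,0,0,0,0,1],[-0.01,-0.02,0,0,0,0,1],[-0.05,-0.016,0,0,0,0,1],[-0.09,-0.012,0,0,0,0,1],[-0.13,-0.01,0,0,0,0,1],[-0.16,-0.006,0,0,0,0,1],[-0.18,-0.005,0,0,0,0,1],[-0.19,-0.004,0,0,0,0,1],[-0.19,-0.004,0,0,0,0,1]]]'; 
python3 -c "
from h import *
look2('si',210,310,165,205,7)"
```

```text
time: 24.25
tool_pos: [470.0, -116.3, -9.3]
tcp_rot: [3.141, 0.0, 1.49]
contact_force: [-0.1, -0.5, -0.0]
grip_width: 0.4
[ 470.  -116.3   -9.3] [-0.13 -0.52 -0.03] [0.084 0.041 0.046]
```

View pics/si.png

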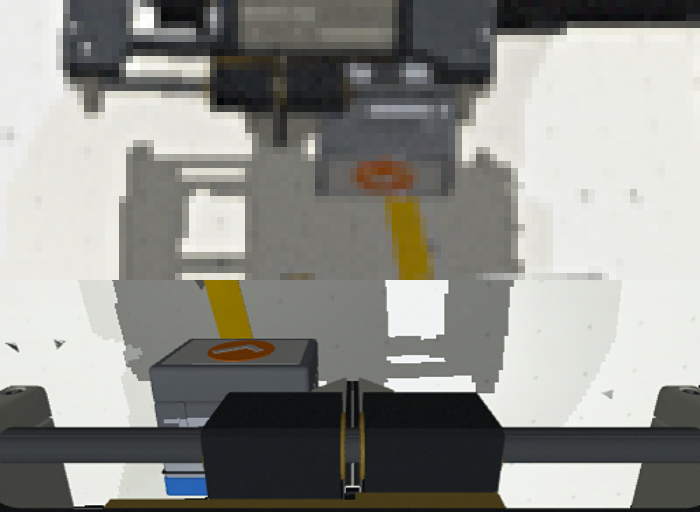

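```bash
python3 -m inch '[[[0.04,0,0,0,0,0,1],[0.09,0,0,0,0,0,1],[0.1,0,-0.1,0,0,0,1],[0.1,0,-0.3,0,0,0,1],[0.1,-0.1,-0.5,0,0,0,1],[0.3,-0.3,-0.6,0,0,0,1],[0.6,-0.4,-0.6,0,0,0,1],[0.9,-0.4,-0.6,0,0,0,1],[1,-0.4,-0.6,0,0,0,1],[1,-0.4,-0.6,0,0,0,1]]]'
python3 - <<'E'
from h import *
a=bot.capture('scene')[:,:,::-1];t=bot.capture('top')[:,:,::-1]
cv2.imwrite('pics/sj.png',np.vstack([cv2.resize(a[165:210,200:360],(800,225),interpolation=cv2.INTER_NEAREST),cv2.resize(t[145:215,170:330],(800,350),interpolation=cv2.INTER_NEAREST)]))
E
```

```text
time: 25.6
tool_pos: [405.8, 91.4, 110.6]
tcp_rot: [3.141, -0.0, 1.494]
contact_force: [-0.5, -0.8, 0.6]
grip_width: 0.6
```

View pics/sj.png

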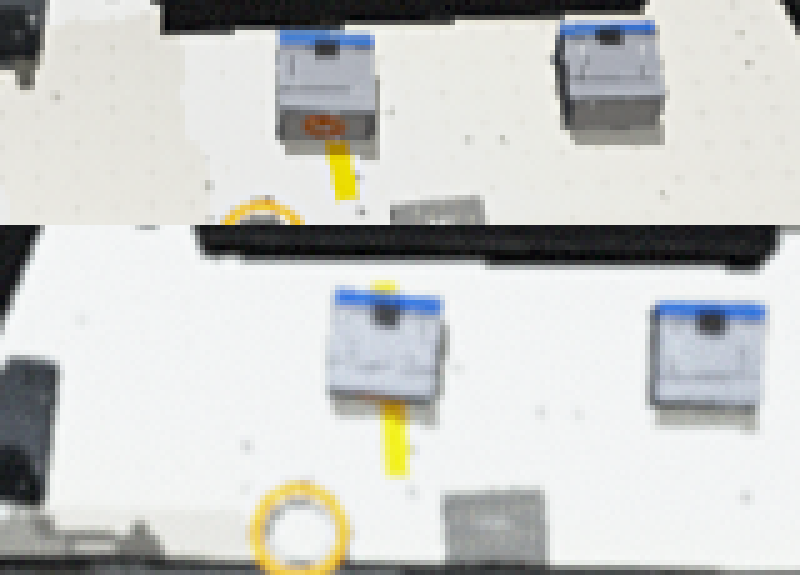

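Run:
```python
from h import *
T=lambda u,v,z:ray('top',170+u/5,145+(v-225)/5,z)
S=lambda u,v,z:ray('scene',200+u/5,165+v/5,z)
for n,c,l in(('top',[T(335,290,42),T(442,298,42),T(328,394,42),T(437,402,42)],[T(384,284,0),T(397.5,475,0),T(392,410,0)]),
  ('scene',[S(279,32,42),S(375,36,42),S(277,104,42),S(377,108,42)],[S(346,198,0),S(338,148,0)])):
    c=np.array(c);m=c.mean(0);print(n,c.round(1).tolist(),m.round(1));l=np.array(l);print(l.round(1))
    k=np.polyfit(l[:,0],l[:,1],1);print('line y at centre',np.polyval(k,m[0]).round(1), 'slope .093:',(l[:,1]+.093*(m[0]-l[:,0])).round(1))
```

```text
top [[501.7, -137.2, 42.0], [498.2, -199.9, 42.0], [440.4, -134.4, 42.0], [437.0, -198.1, 42.0]] [ 469.3 -167.4   42. ]
[[ 512.4 -165.9    0. ]
 [ 396.9 -176.2    0. ]
 [ 436.  -172.1    0. ]]
line y at centre -169.5 slope .093: [-169.9 -169.4 -169. ]
scene [[504.5, -138.5, 42.0], [497.9, -202.4, 42.0], [448.5, -133.9, 42.0], [441.9, -198.9, 42.0]] [ 473.2 -168.4   42. ]
[[ 399.  -176.9    0. ]
 [ 437.2 -174.4    0. ]]
line y at centre -172.2 slope .093: [-170.  -171.1]
```

Run:
```python
from h import *
a=bot.capture('top')[:,:,::-1];b=cv2.imread('pics/top0.png')
d=cv2.absdiff(a,b).max(2)
for n,(x0,x1,y0,y1) in dict(kapton=(217,244,194,218),tip=(257,281,196,214),jar=(370,396,180,204),bottle=(100,122,182,200)).items():
    print(n,d[y0:y1,x0:x1].max(),(d[y0:y1,x0:x1]>60).sum())
o=bot.get_obs();print(o['time'],np.abs(o['dq']).max(),o['contact_force'].round(2))
```

```text
kapton 23 0
tip 17 0
jar 19 0
bottle 167 172
25.75 0.017012239898309765 [-0.19  0.42  0.32]
```

Run:
```python
from h import *
a=bot.capture('scene')[:,:,::-1];t=bot.capture('top')[:,:,::-1]
cv2.imwrite('pics/sk.png',np.hstack([cv2.resize(a[140:240,90:220],(390,300)),cv2.resize(t[140:240,60:190],(390,300))]))
```

```text
(no output)
```

View pics/sk.png

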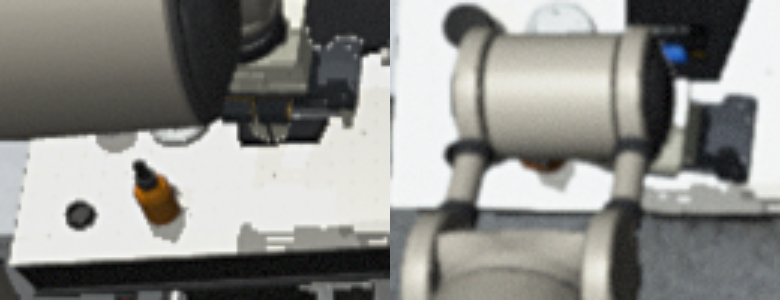

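The bottle still stands at scene (142,203), as at the start, and the arm only hides it from the top camera. Handing in.

```bash
python3 -c "
from plant import bot
print(bot.close_job())"
```

```text
the job is handed in; nothing more can be done
None
```

I tipped both crates onto their backs. The stamped one is crate_a, the left one, and I pushed it on its back onto the yellow line. crate_b, whose underside is plain, was left where it fell. The job took about 26 s of the 61 s allowed.

**Final checks**
- **crate_a on the line:** its middle is about 2 mm left of the line's centre by the top camera. By the scene camera it is 2–4 mm left. The tape is 16 mm wide, so the line runs under the crate's middle. The crate lies about 5° askew.
- **Other things:** the tape roll, tip box and jar look unchanged in the top camera. The arm hid the bottle from that camera, but the scene camera shows it standing where it was.
- **Robot:** it ended clear of everything, with the force reading at noise level.

**What went wrong or disagreed**
- **First tip slipped:** my first push on crate_a went over its lid without moving it. The shut fingertips looked about 30 mm above the reported TCP, so I pushed about 30 mm lower after that and both crates tipped. I estimated that gap from the pictures and where the fingers touched, and did not measure it directly.
- **Top camera offset:** it read crate_a about 5 mm nearer the robot than the wrist and scene cameras did.
- **Crate turned while sliding:** crate_a turned by up to about 8° on its way to the line, and I corrected this by shifting the contact point.

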